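Put the mixing cups away in the sloping rack

TASK

Nest both loose mixing cups, the blue and the orange one in either order, one inside the other in the grey cup on the sloping rack, each fully home, and press the sled with its stack down the slope until it is home on its stop. Keep the stack pressed there with about 20 N for a second to set the cups, without ramming it, then let go. Leave everything else on the bench where it is.

Things in the scene. Friction and masses are not known exactly. Their poses are not given: they have to be found in the camera images.
- cup_blue: blue tapered cup 90 mm tall, 70 g: foot 36 mm across, 56 mm at 60 mm up; there a ledge, then a straight rim band 67 mm across up to the rim (mouth 61 mm inside). Nested in a like cup its ledge sits on that rim: it stands 30 mm higher and only its band shows. Origin: centre of the foot's underside, z to the mouth. Starts upright on the bench.
- cup_orange: orange tapered cup 90 mm tall, 70 g: foot 36 mm across, 56 mm at 60 mm up; there a ledge, then a straight rim band 67 mm across up to the rim (mouth 61 mm inside). Nested in a like cup its ledge sits on that rim: it stands 30 mm higher and only its band shows. Origin: centre of the foot's underside, z to the mouth. Starts leaning 25 degrees in the drip stand, its band clear of the sleeve.
- rack: fixed cup rack: wooden base 170 x 120 mm and a board sloping 35 degrees from vertical with a sled to which a grey cup of the same shape is fastened, mouth leaning to the rack's -x side. Origin: on the bench; base centre at (55, 0) mm, grey cup's foot at (55, 0, 115) mm with the sled drawn out
- sled (a joint): the rack's sled, m down along the grey cup's axis: 0 drawn fully out, 0.030 home on its stop; starts 0 to 0.012. It is stiff (about 5 N to push) and stays where it is left
- rack_cup_rim (a point): centre of the grey rack cup's mouth; moves with the sled; z along the cup's axis, out of the mouth, 35 degrees from vertical
- seat_lower (a point): where the foot (origin) of the first cup nested in the grey cup comes to rest: on the grey cup's axis, 60 mm inside its mouth; same axes
- seat_upper (a point): where the foot (origin) of the second nested cup comes to rest: 30 mm inside the grey cup's mouth; same axes
- stand: fixed wooden drip stand, foot 130 x 100 mm, with a sleeve 69 mm across leaning 25 degrees to its -x side in which the orange cup starts. Origin: on the bench; base centre at (30, 0) mm
- glue: bystander: yellow glue bottle with white cap, 64 mm across, 190 mm tall, origin centre of its underside
- tape: bystander: blue tape roll lying flat, 90 mm across, 25 mm high, origin centre of its underside
- sanding_block: bystander: cork sanding block 100 x 65 x 35 mm, origin centre of its underside
- tin: bystander: bare steel straight-sided open tin, 72 mm across, 100 mm tall, origin centre of its underside; not one of the cups
- screwdriver: bystander: screwdriver lying on the bench, origin under its middle, x to the tip
- offcut: bystander: wood offcut 130 x 45 x 22 mm, origin centre of its underside
- jar: bystander: glass jar with red lid, 70 mm across, 85 mm tall, origin centre of its underside
Not all that is in view belongs to the job. Of the things like the cup_blue, leave any that is green; of the rest the larger one is meant.

How it is judged:
By the outcome, as a careful person would: the job done as asked, in the order asked, and still so for the second after the job is handed in, with the robot touching nothing.
It also fails if it takes over 64 s, if anything falls off the work surface, if the arm or the gripper's body presses on something with over 40 N, if the wrist force passes 120 N, or if a joint passes its speed limit or range.

ROBOT

A 6-joint arm with a two-finger parallel gripper is mounted at the origin on the work surface. World frame = base frame: x ahead of the robot, y to its left, z up, the work surface at z = 0. Lengths are in m, angles in rad, forces in N, time in s.
With the tool pointing down it reaches from about 0.325 to 0.875 m from the base axis. Payload 4.4 kg.
Tool frame: the origin (TCP) lies midway between the tips of the shut fingers; the grasp point (between the pads) lies 19 mm behind it; x points along the fingers, z is the direction in which the jaws open and shut, and the axes are right-handed (so a half turn about x gives the same grasp; the last joint's range is limited). The gripper opens to 85 mm and grips with 20 to 120 N. Pads are 22 mm wide; open, the fingers measure 114 mm over their backs; the gripper's body (76 mm by 85 mm) begins 54 mm behind the grasp point. The pads swing forward as they close: fully open they stand 13 mm farther back than shut.
Start: joints at [-1.494, 0.207, 1.542, -0, 1.393, -0.15], TCP at [0.13, -0.56, 0.198] pointing down, gripper open.
Joint ranges: [-2.73, 2.73], [-0.86, 2.22], [0.23, 2.46], [-1.11, 4.25], [0.08, 2.63], [-2.82, 2.82]. Speed limits (rad/s): [2.79, 2.79, 3.14, 3.14, 3.14, 3.14].

INTERFACE

Orientations are given as a rotation vector (axis times angle).
In Python, from cell import monitor, optics, ticket, nets gives the robot as it stands.
- The arm moves only by the shell command python3 -m pendant 'ROWS' [FORCE]. ROWS is JSON, one flat list of numbers, 7 for each row, row after row: the opening, from -1 (shut) to 1 (fully open), then the shift along the tool's x, y, z in cm, then the turn, a rotation vector about the tool's x, y, z in units of 8 degrees (1.0 is 8 degrees). In form: [grip, tx, ty, tz, wx, wy, wz, grip, tx, ty, tz, wx, wy, wz, ...]. A call has 1 to 20 rows; each row shifts and turns the commanded pose from where the row before left it, along the tool's axes as they then stand; what a row does not reach is not made up. A row lasts 1/8 s, in which the tool goes at most 62.5 mm and 10.7 degrees, less where a joint would pass 70% of its speed; a pose out of reach is approached as far as the arm can. A call with a gripper value outside its range is refused whole. The fingers move at their own pace and stop on an object; FORCE is the grip in N (left out, the last holds). Time passes only in rows, so rows that do not move let the fingers close. It gives the time, the measured TCP pose, the force and the opening at its end, in the units of the state.
- monitor.read_state(): the state, without advancing time (a new reading comes with each control period).
- optics.camera(name): name is "scene" or "top" or "wrist"; returns the picture (480x640x3 uint8, red, green, blue); there is no depth.
- optics.camera_params(name): a dict with "K" (3x3 intrinsics, pixels), "R" (3x3) and "t" (3): a world point X has camera coordinates R X + t. Camera axes: x right, y down, z forward; pixel columns grow to the right and rows downward; lengths in m; the calibration is good to about 2 mm. A picture is of the moment at which its call begins: read the wrist's pose just before it. camera_params takes no time and is no camera call; for the wrist camera it gives the pose at the moment of the call.
- ticket.finish_job(): hands the job in, once; it reports no verdict.
Trained networks look in the newest picture that a camera, given by its name, has taken for a name from the list of things; names that differ only in an ending like _2 or _b are one class to them, and where a whole thing is asked for, a point or a joint stands for the part that bears it (a point fixed in the world has none). Each returns a list of dicts, best first, with "conf" (0 to 1); they miss things now and then, are a little off and sometimes report something else, mostly with a low value. They report only what shows in the picture. A call takes as long as a camera call. They do not tell look-alikes from the thing itself.
- nets.cut_out(camera, label): "pixels" (480x640 bool, what is visible of it) and "position" ([row, column] in pixels, amid what is visible of it).
- nets.spot_point(camera, label): "position" ([row, column] in pixels: a listed point, or the origin of a listed thing).
The state is a dict: "clock": time; "joints": joint angles; "dq": joint speeds; "effort": joint torques, N m; "tool_pos": TCP position; "orientation": TCP orientation; "force": force on the tool from outside, world axes, zero at the start; "ft_torque": the same for the moment, N m; "grip_width": finger opening in m.
Only numpy, scipy, OpenCV 4.12 (cv2) and the standard library are available. Lean on these libraries where they do the work, as an engineer would, in place of code of your own. Each camera call takes 0.05 s, during which the arm holds its last target. There are 200 camera calls.

## Working session

There is one attempt and no reset: what is moved stays moved. The work goes in short steps, Python scripts to look and compute and a shell command to move; the robot and the scene stay as the last step left them, time stands still between calls to the robot, and variables do not carry over. Pictures are saved under pics/ and viewed, about 8 in all and at most 12, crops included, and the job is handed in when it is done.

```bash
ls; mkdir -p pics; python3 - <<'E'
from cell import monitor, optics, ticket, nets
import cv2, numpy as np
print(monitor.read_state())
a=[]
for c in("scene","top"):
    im=optics.camera(c); a.append(im); cv2.imwrite(f'pics/{c}0.png',im[:,:,::-1])
    p=optics.camera_params(c); print(c,np.array(p['K']).round(1).tolist(),np.array(p['R']).round(4).tolist(),np.array(p['t']).round(4).tolist())
    for l in['cup_blue','cup_orange','rack','stand','rack_cup_rim','seat_lower','glue','tin','jar','tape','offcut','sanding_block','screwdriver']:
        print(l,'spot',[(np.round(d['position'],1).tolist(),round(d['conf'],2)) for d in nets.spot_point(c,l)][:3])
    for l in['cup_blue','cup_orange']:
        print(l,'cut',[(np.round(d['position'],1).tolist(),round(d['conf'],2),int(d['pixels'].sum())) for d in nets.cut_out(c,l)][:4])
E
```

```text
pics
{'clock': 0.0, 'joints': array([-1.49350533e+00,  2.07462535e-01,  1.54300022e+00, -2.76534501e-05,
        1.39346245e+00, -1.50507264e-01]), 'dq': array([ 0.00025415,  0.00018327,  0.00084253,  0.00199741, -0.00134417,
       -0.00198392]), 'effort': array([-7.72067415e-04, -3.83038080e+01, -2.91597980e+01, -2.85185470e-04,
        1.07613413e-02, -1.59766387e-05]), 'tool_pos': array([ 0.12976355, -0.55929775,  0.19687974]), 'orientation': array([ 1.04142004,  1.31003466, -1.03859485]), 'force': array([-0.44612425, -0.1516354 , -0.19586383]), 'ft_torque': array([-0.02645858,  0.02372772,  0.02219572]), 'grip_width': 0.08531080584199895}
scene [[487.8, 0.0, 320.5], [0.0, 487.8, 240.1], [0.0, 0.0, 1.0]] [[0.6247, 0.7808, -0.0132], [0.5271, -0.4341, -0.7306], [-0.5762, 0.4494, -0.6827]] [-0.3089, -0.2132, 1.4939]
cup_blue spot [([247.5, 306.4], 0.97), ([224.8, 324.9], 0.71), ([270.2, 261.5], 0.71)]
cup_orange spot [([314.7, 270.3], 0.72)]
rack spot [([176.6, 423.1], 0.74), ([234.0, 415.4], 0.62), ([245.3, 304.1], 0.59)]
stand spot [([320.2, 266.0], 0.57), ([180.8, 390.0], 0.29)]

[... 868 characters left out ...]
 444.9], 0.43)]
rack spot [([246.0, 221.9], 0.6), ([336.6, 395.5], 0.49)]
stand spot [([252.4, 377.8], 0.97)]
rack_cup_rim spot [([237.0, 211.7], 0.96)]
seat_lower spot [([228.9, 215.3], 0.75)]
glue spot [([200.0, 295.1], 0.59)]
tin spot [([311.9, 185.8], 0.66)]
jar spot [([319.8, 442.4], 0.77)]
tape spot [([227.9, 313.8], 0.72)]
offcut spot [([195.8, 263.4], 0.58)]
sanding_block spot [([192.0, 352.3], 0.7), ([250.9, 375.9], 0.68), ([237.1, 212.2], 0.18)]
screwdriver spot [([335.4, 396.1], 0.62), ([226.2, 313.0], 0.49)]
cup_blue cut [([294.0, 306.6], 0.85, 394), ([303.1, 269.8], 0.75, 177), ([293.3, 351.6], 0.69, 374), ([196.6, 264.6], 0.16, 635)]
cup_orange cut [([250.4, 376.2], 0.65, 455)]
```

View pics/scene0.png

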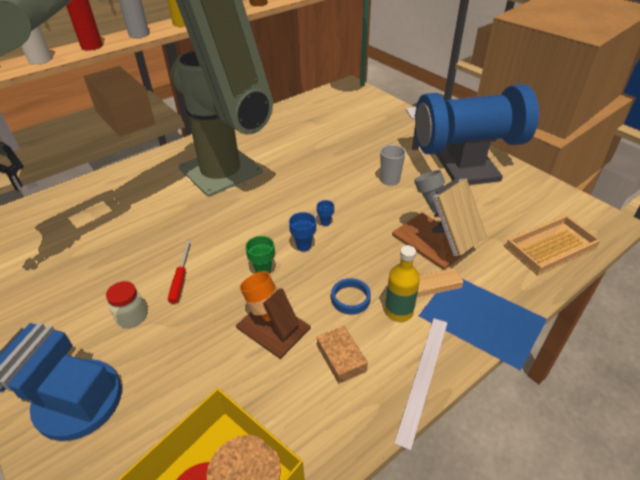

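View pics/top0.png

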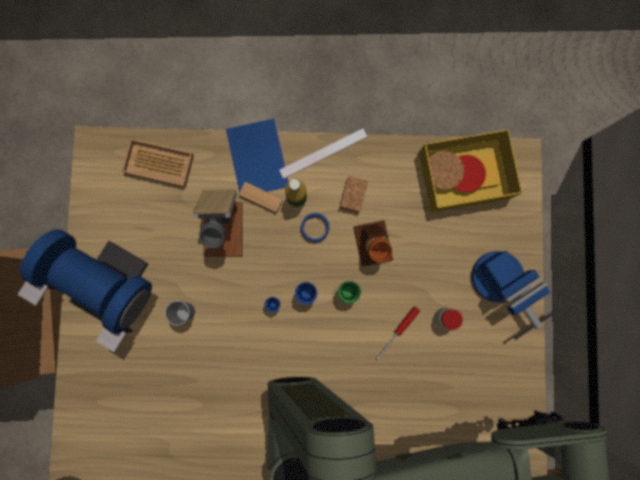

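The scene and top views agree. The large blue cup is at scene (302,228) and top (306,293). The small blue cup is at top (271,304) and the green one at (348,293), and both stay put. The orange cup is at top (378,249) and the grey rack cup at (212,237), with its mouth leaning roughly towards the robot.

```bash
cat > h.py <<'E'
from cell import monitor, optics, ticket, nets
import cv2, numpy as np
from scipy.spatial.transform import Rotation as Rt
def P(p): return np.array(p['K'])@np.c_[np.array(p['R']),np.array(p['t'])]
def tri(obs):  # [(params,(row,col))...] -> point, reprojection errors
    A=[]
    for p,(r,c) in obs:
        M=P(p)/500; A+= [(c*M[2]-M[0]),(r*M[2]-M[1])]
    A=np.array(A); X=np.linalg.lstsq(A[:,:3],-A[:,3],rcond=None)[0]
    return X,[np.round(proj(p,X)-np.array(o),1).tolist() for p,o in obs]
def proj(p,X):
    u=P(p)@np.r_[X,1]; return np.array([u[1]/u[2],u[0]/u[2]])
def pose():
    s=monitor.read_state(); return np.array(s['tool_pos']),Rt.from_rotvec(s['orientation'])
def frame(xa,za):  # tool rotation from x axis and approximate z axis
    xa=xa/np.linalg.norm(xa); za=za-xa*(xa@za); za/=np.linalg.norm(za)
    return Rt.from_matrix(np.c_[xa,np.cross(za,xa),za])
def togo(goal_p,goal_R,p=None,R=None):  # turn first, then shift in the turned tool axes; also shift before the turn
    if p is None: p,R=pose()
    w=(R.inv()*goal_R).as_rotvec()/np.radians(8)
    print('turn units',w.round(2),'norm',np.linalg.norm(w).round(2),'| shift before turn cm',(R.inv().apply(goal_p-p)*100).round(2),'| after turn cm',(goal_R.inv().apply(goal_p-p)*100).round(2))
E
python3 - <<'E'
from h import *
s,t=optics.camera_params('scene'),optics.camera_params('top')
for n,a,b in[('blue foot',(247.5,306.4),(292.7,307.9)),('blue c',(228,302.2),(294,306.6)),('orange spot',(314.7,270.3),(252,377)),('orange c',(288.8,257.1),(250.4,376.2)),('rim',(176.9,425),(237,211.7)),('seat_lower',(194,432.5),(228.9,215.3)),('green',(270.2,261.5),(295,349.1)),('glue',(310.8,402.4),(200,295.1)),('tin',(180.6,387.7),(311.9,185.8))]:
    X,e=tri([(s,a),(t,b)]); print(n,X.round(4),e)
p,R=pose(); print(R.as_matrix().round(3)); w=optics.camera_params('wrist'); Rw=np.array(w['R']); C=-Rw.T@np.array(w['t'])
print('cam in tool',R.inv().apply(C-p).round(4),'cam axes in tool',(R.as_matrix().T@Rw.T).round(3).tolist(), w['K'][0][0])
E
```

```text
blue foot [ 0.4382 -0.0075  0.0028] [[0.1, -2.1], [-1.0, -1.4]]
blue c [ 0.4315 -0.0077  0.0648] [[0.0, -0.6], [-0.3, -0.4]]
orange spot [ 0.571  -0.2128  0.026 ] [[0.2, -4.9], [-1.9, -2.9]]
orange c [ 0.5606 -0.2131  0.1023] [[-0.1, 2.0], [0.8, 1.2]]
rim [0.579  0.2545 0.1796] [[-0.1, 0.9], [0.6, 0.6]]
seat_lower [0.6075 0.2537 0.1458] [[-0.0, 0.3], [0.2, 0.2]]
green [ 0.4328 -0.1374  0.0022] [[0.1, -1.2], [-0.5, -0.8]]
glue [ 0.7309  0.0404 -0.0063] [[0.2, -2.1], [-1.0, -1.1]]
tin [ 0.3647  0.3627 -0.0019] [[-0.1, 0.9], [0.6, 0.6]]
[[-0.     0.974  0.226]
 [-0.     0.226 -0.974]
 [-1.    -0.     0.   ]]
cam in tool [-0.1758  0.0745  0.0014] cam axes in tool [[-0.001, -0.288, 0.958], [0.0, -0.958, -0.288], [1.0, 0.0, 0.001]] 432.7577805575011
```

```bash
python3 - <<'E'
from h import *
togo(np.array([.47,-.20,.33]),frame(np.array([0,0,-1.]),np.array([0,-1.,0])))
E
```

```text
turn units [1.63 0.   0.  ] norm 1.63 | shift before turn cm [-13.19  41.27 -27.4 ] | after turn cm [-13.19  34.02 -36.02]
```

```bash
python3 -m pendant '[1,-4,0,0,0.82,0,0, 1,-4,0,0,0.81,0,0, 1,-1,4,-4.2,0,0,0, 1,-1,4.3,-4.6,0,0,0, 1,-1,4.3,-4.6,0,0,0, 1,-1,4.3,-4.6,0,0,0, 1,-1,4.3,-4.6,0,0,0, 1,0,4.3,-4.6,0,0,0, 1,0,4.3,-4.6,0,0,0, 1,0,4.2,-4.2,0,0,0, 1,0,0,0,0,0,0, 1,0,0,0,0,0,0]' 60
python3 - <<'E'
from h import *
im=optics.camera('wrist'); p=optics.camera_params('wrist'); np.savez('w1.npz',**p); cv2.imwrite('pics/w1.png',im[:,:,::-1])
print(pose()[0])
for l in['cup_orange','stand','cup_blue']:
    print(l,[(np.round(d['position'],1).tolist(),round(d['conf'],2)) for d in nets.spot_point('wrist',l)][:3])
    print(l,[(np.round(d['position'],1).tolist(),round(d['conf'],2),int(d['pixels'].sum())) for d in nets.cut_out('wrist',l)][:3])
E
```

```text
clock: 3.1
tool_pos: [0.4655, -0.2045, 0.3271]
orientation: [1.208, 1.21, -1.209]
force: [0.1, -0.3, 0.6]
grip_width: 0.0852
[ 0.46517266 -0.20505729  0.32721574]
cup_orange [([53.2, 330.5], 0.78)]
cup_orange [([82.3, 341.4], 0.88, 5896)]
stand []
stand [([29.4, 309.3], 0.57, 5956)]
cup_blue [([202.4, 266.7], 0.95), ([236.6, 78.8], 0.88), ([207.3, 157.8], 0.83)]
cup_blue [([217.8, 129.3], 0.81, 4495), ([213.5, 256.5], 0.78, 3790), ([245.9, 52.5], 0.74, 2126)]
```

View pics/w1.png

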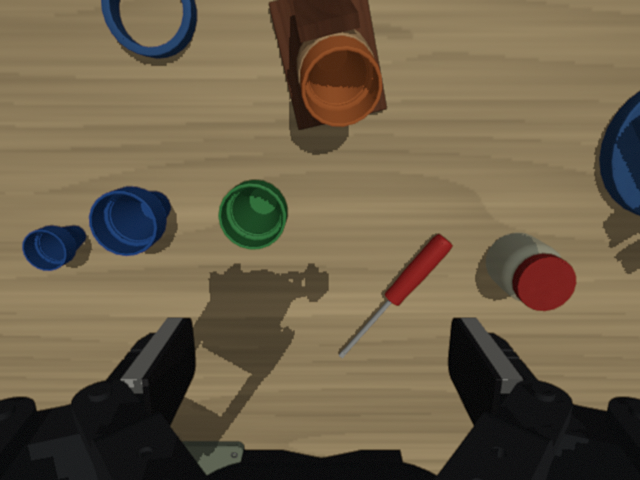

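The wrist view shows the orange mouth at px (340,80), leaning towards the robot, with its stand yawed about 10°. The blue mouth is at (128,220), the green one at (254,214) and the small blue one at (52,247). Before picking anything, I'll look at the rack along its axis.

```bash
python3 - <<'E'
from h import *
w=dict(np.load('w1.npz')); s,t=optics.camera_params('scene'),optics.camera_params('top')
for o in[(w,(80,340)),(t,(248.5,378))],[(w,(80,340)),(s,(279.5,257.5))],[(w,(220,128)),(t,(293,305.5))],[(w,(220,128)),(s,(220,302))]: print(tri(o))
a=np.array([-np.sin(np.radians(35)),0,np.cos(np.radians(35))]); C=np.array([.579,.2545,.18])
togo(C+.12*a,frame(-a,np.array([0,-1.,0])))
E
```

```text
(array([ 0.57383728, -0.22488156,  0.03038156]), [[-2.3, -1.0], [0.6, 0.2]])
(array([ 0.56568308, -0.21879655,  0.13813437]), [[-1.6, -3.3], [0.2, -1.1]])
(array([ 0.43333234, -0.00572586,  0.06565604]), [[-0.3, -0.2], [0.1, 0.1]])
(array([ 0.44239462, -0.01745337,  0.10067485]), [[-0.8, -4.8], [0.8, -1.5]])
turn units [-0.01  0.    4.37] norm 4.37 | shift before turn cm [  4.9    4.42 -45.99] | after turn cm [  6.6    0.87 -45.98]
```

```bash
python3 -m pendant '[1,0,0,-4.5,0,0,0.5, 1,0,0,-5.2,0,0,0.5, 1,0,0,-5.2,0,0,0.5, 1,0,0,-5.2,0,0,0.5, 1,0,0,-5.2,0,0,0.5, 1,0,0,-5.2,0,0,0.5, 1,0,0,-5.2,0,0,0.5, 1,0,0,-5.2,0,0,0.5, 1,3.3,0.5,-5,0,0,0.37, 1,3.3,0.4,0,0,0,0, 1,0,0,0,0,0,0, 1,0,0,0,0,0,0]'
python3 - <<'E'
from h import *
im=optics.camera('wrist'); p=optics.camera_params('wrist'); np.savez('w2.npz',**p); cv2.imwrite('pics/w2.png',im[:,:,::-1])
print(pose()[0])
for l in['rack_cup_rim','seat_lower','rack']:
    print(l,[(np.round(d['position'],1).tolist(),round(d['conf'],2)) for d in nets.spot_point('wrist',l)][:3])
E
```

```text
clock: 4.95
tool_pos: [0.5099, 0.254, 0.2781]
orientation: [1.439, 0.748, -0.749]
force: [0.1, 0.2, -0.7]
grip_width: 0.0856
[0.51019998 0.25402806 0.27889971]
rack_cup_rim [([219.7, 323.1], 0.63)]
seat_lower [([203.4, 317.0], 0.73)]
rack [([289.6, 317.7], 0.56)]
```

View pics/w2.png

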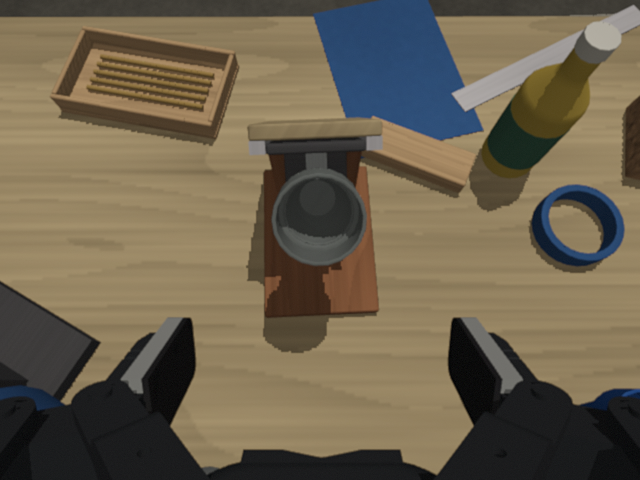

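The rack view is clear. The grey rim is centred at about (319,218) and about 93 px wide. The board's top edge, (249,140) to (381,134), lies on the far side and shows about 3° of yaw. I'll fit the rim as two circles of known size.

```bash
cat >> h.py <<'E'
from scipy.optimize import minimize
def rimfit(im,p,C0,a,span=(0,360),radii=(.0335,.0305)):
    """centre of a rim with known axis: climb the image gradient along the projected circles"""
    g=cv2.GaussianBlur(im,(0,0),1.0).astype(float); gm=np.zeros(g.shape[:2])
    for k in range(3): gm=np.maximum(gm,np.hypot(cv2.Sobel(g[...,k],-1,1,0),cv2.Sobel(g[...,k],-1,0,1)))
    gm=np.minimum(gm,120)
    a=a/np.linalg.norm(a); u=np.cross(a,[0,1,0]); u/=np.linalg.norm(u); v=np.cross(a,u)
    th=np.radians(np.linspace(*span,180)); M=P(p)
    def pts(C,r):
        X=C+r*(np.outer(np.cos(th),u)+np.outer(np.sin(th),v)); q=np.c_[X,np.ones(len(X))]@M.T
        return (q[:,:2]/q[:,2:]).astype(np.float32)
    def cost(d,s):
        G=cv2.GaussianBlur(gm,(0,0),s) if s else gm
        return -sum(cv2.remap(G.astype(np.float32),*[m[None] for m in pts(C0+d,r).T],cv2.INTER_LINEAR).mean() for r in radii)
    d=np.zeros(3)
    for s in(4,2,0):
        best=None
        for k in(-.015,0,.015):
            S=d+np.vstack([np.zeros(3),np.eye(3)*.006])+k*a*(s==4)
            r=minimize(cost,d,args=(s,),method='Nelder-Mead',options=dict(initial_simplex=S,xatol=1e-4,fatol=.01))
            if best is None or r.fun<best.fun: best=r
        d=best.x
    C=C0+d; o=im.copy()
    for r in radii: cv2.polylines(o,[pts(C,r).round().astype(int)],False,(255,0,255),1)
    return C,best.fun,o
E
python3 - <<'E'
from h import *
im=cv2.imread('pics/w2.png'); p=dict(np.load('w2.npz'))
# yaw: project back board top edge at a guessed height plane
Rw,t,K=p['R'],p['t'],p['K']; Cc=-Rw.T@t
def ray(c,r): return Rw.T@np.linalg.solve(K,[c,r,1.])
for z,e in((.2,((249,140),(381,134))),(.015,((265,317),(378,311))),(.2,((249,124),(381,119)))):
    A=[Cc+ray(*q)*((z-Cc[2])/ray(*q)[2]) for q in e]; d=A[0]-A[1]; print(A[0].round(3),A[1].round(3),'len',np.linalg.norm(d).round(3),'yaw',np.degrees(np.arctan2(-d[0],d[1])).round(2))
for psi in(2,3,4):
    y=np.radians(psi); a=np.array([-np.sin(np.radians(35))*np.cos(y),-np.sin(np.radians(35))*np.sin(y),np.cos(np.radians(35))])
    for C0 in((.579,.2545,.18),(.583,.252,.186)):
        C,f,o=rimfit(im,p,np.array(C0),a); print(psi,C.round(4),round(f,1))
cv2.imwrite('pics/w2f.png',cv2.resize(o[90:330,200:440],None,fx=2,fy=2))
E
```

```text
[0.634 0.303 0.2  ] [0.639 0.211 0.2  ] len 0.093 yaw 2.91
[0.539 0.311 0.015] [0.545 0.194 0.015] len 0.118 yaw 2.97
[0.647 0.304 0.2  ] [0.651 0.21  0.2  ] len 0.094 yaw 2.45
2 [0.5814 0.2543 0.1814] -156.6
2 [0.5814 0.2543 0.1814] -156.6
3 [0.5814 0.2543 0.1815] -156.7
3 [0.5814 0.2543 0.1815] -156.7
4 [0.5814 0.2543 0.1816] -156.7
4 [0.5813 0.2543 0.1817] -156.7
```

View pics/w2f.png

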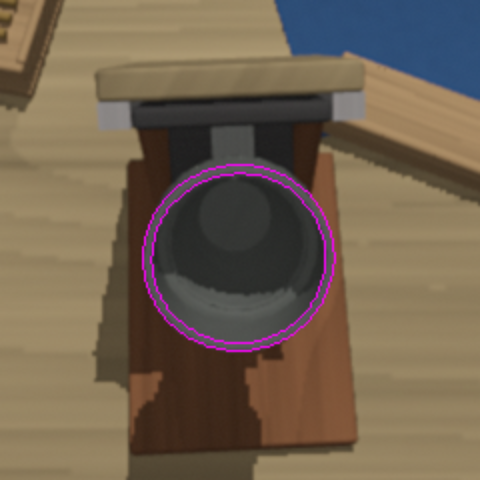

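The fit overlays the rim. The centre is (0.5814, 0.2543, 0.1815) with yaw 3°, which matches the rack's geometry (sled at about 9 mm). Next I'll fit the orange and blue rims from the first wrist view.

```bash
python3 - <<'E'
from h import *
im=cv2.imread('pics/w1.png'); p=dict(np.load('w1.npz'))
Rw,t,K=p['R'],p['t'],p['K']; Cc=-Rw.T@t
def ray(c,r): return Rw.T@np.linalg.solve(K,[c,r,1.])
for e in(((270,0),(300,128)),((368,0),(385,108))):
    A=[Cc+ray(*q)*((.015-Cc[2])/ray(*q)[2]) for q in e]; d=A[0]-A[1]; print(A[0].round(3),A[1].round(3),'yaw',np.degrees(np.arctan2(d[1],d[0])).round(2))
for psi in(8,12):
    y=np.radians(psi); b=np.radians(25); a=np.array([-np.sin(b)*np.cos(y),-np.sin(b)*np.sin(y),np.cos(b)])
    for z in(.1,.12): C,f,o=rimfit(im,p,np.array([.563,-.219,z]),a); print(psi,C.round(4),round(f,1))
C,f,o=rimfit(o,p,np.array([.437,-.01,.09]),np.array([0,0,1.])); print('blue',C.round(4),f)
cv2.imwrite('pics/w1f.png',np.hstack([cv2.resize(o[20:140,280:400],(480,480)),cv2.resize(o[160:280,70:190],(480,480))])[:,:800])
b=np.radians(25);y=np.radians(10);a=np.array([-np.sin(b)*np.cos(y),-np.sin(b)*np.sin(y),np.cos(b)])
E
```

```text
[ 0.648 -0.155  0.015] [ 0.524 -0.183  0.015] yaw 12.83
[ 0.648 -0.254  0.015] [ 0.544 -0.275  0.015] yaw 11.69
8 [ 0.5592 -0.2236  0.1227] -183.9
8 [ 0.5592 -0.2236  0.1228] -183.9
12 [ 0.5592 -0.2237  0.1235] -184.6
12 [ 0.5592 -0.2237  0.1234] -184.6
blue [ 0.435  -0.0103  0.0896] -214.0177001953125
```

View pics/w1f.png

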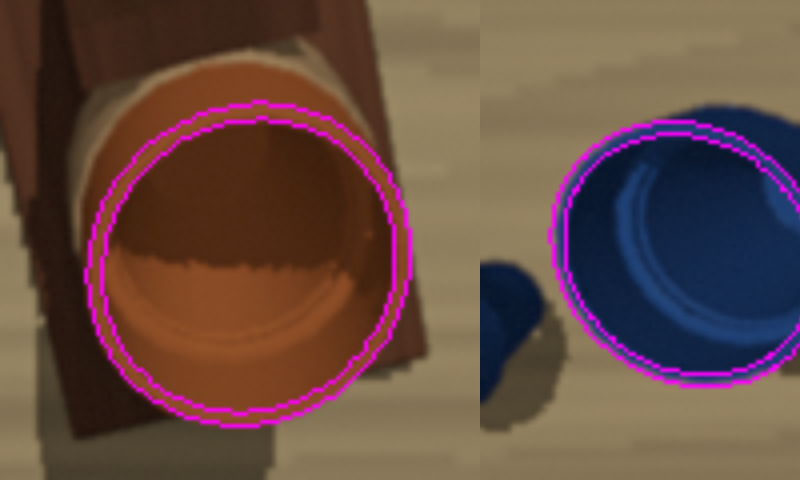

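Both fits overlay well. The orange rim is at (0.559, -0.224, 0.1233) with yaw about 12°. The blue rim is at (0.435, -0.010, 0.0896), against the expected 0.090. Blue goes first.

```bash
python3 - <<'E'
from h import *
togo(np.array([.435,-.0103,.14]),frame(np.array([0,0,-1.]),np.array([0,-1.,0])))
E
```

```text
turn units [-0.01 -0.01 -4.39] norm 4.39 | shift before turn cm [  7.04 -14.1   26.47] | after turn cm [13.91 -7.52 26.44]
```

```bash
python3 -m pendant '[1,0,0,3,0,0,-0.5, 1,0,0,3,0,0,-0.5, 1,0,0,3,0,0,-0.5, 1,0,0,3,0,0,-0.5, 1,0,0,3,0,0,-0.5, 1,0,0,3,0,0,-0.5, 1,0,0,3,0,0,-0.5, 1,0,0,3,0,0,-0.5, 1,3.9,-2.5,2.4,0,0,-0.39, 1,5,-2.5,0,0,0,0, 1,5,-2.5,0,0,0,0, 1,0,0,0,0,0,0, 1,0,0,0,0,0,0]'
python3 - <<'E'
from h import *
im=optics.camera('wrist')[:,:,::-1].copy(); p=optics.camera_params('wrist'); cv2.imwrite('pics/w3.png',im)
C,f,o=rimfit(im,p,np.array([.435,-.0103,.0896]),np.array([0,0,1.])); print(C.round(4),f); cv2.imwrite('pics/w3f.png',o)
togo(np.r_[C[:2],.053],frame(np.array([0,0,-1.]),np.array([0,-1.,0])))
E
```

```text
clock: 6.78
tool_pos: [0.439, -0.0101, 0.1395]
orientation: [1.21, 1.207, -1.208]
force: [0.5, -0.4, 0.9]
grip_width: 0.0851
[ 0.436  -0.0101  0.0889] -215.5440673828125
turn units [ 0.    0.01 -0.03] norm 0.03 | shift before turn cm [ 8.75 -0.46 -0.03] | after turn cm [ 8.75 -0.42 -0.02]
```

View pics/w3f.png

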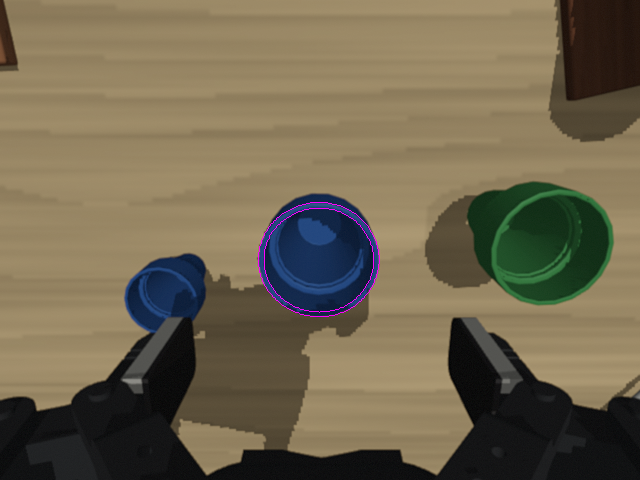

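The fit is good: blue rim at (0.436, -0.010, 0.089), px (320,258). The fingers clear the small cup at (163,297) and the green one at (545,243).

```bash
python3 -m pendant '[1,2.5,-0.4,0,0,0,0, 1,3,0,0,0,0,0, 1,2.2,0,0,0,0,0, 1,1,0,0,0,0,0, 1,0,0,0,0,0,0, -1,0,0,0,0,0,0, -1,0,0,0,0,0,0, -1,0,0,0,0,0,0, -1,0,0,0,0,0,0, -1,0,0,0,0,0,0]' 60
python3 - <<'E'
from h import *
print(monitor.read_state()['grip_width'],pose()[0]); im=optics.camera('wrist')[:,:,::-1]; cv2.imwrite('pics/w4.png',im)
E
```

```text
clock: 8.07
tool_pos: [0.451, -0.0096, 0.0651]
orientation: [1.226, 1.183, -1.185]
force: [2.9, 8.0, 54.4]
grip_width: 0.0
3.7284939747942506e-05 [ 0.45103355 -0.00956996  0.06505513]
```

View pics/w4.png

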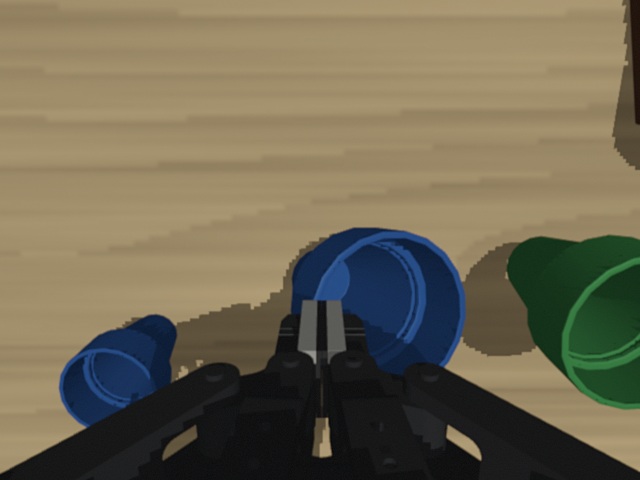

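The grip failed. The fingers shut fully (0 mm) at px (322,325), and the cup is displaced and tilted to the right, with its mouth at about (400,300). A 54 N load is showing at the wrist. I'll check from the side camera before moving.

```bash
python3 - <<'E'
from h import *
im=optics.camera('scene')[:,:,::-1]; cv2.imwrite('pics/s2.png',cv2.resize(im[150:300,210:410],(800,600),interpolation=cv2.INTER_CUBIC))
s=monitor.read_state(); print(s['force'],s['ft_torque'],s['joints'],s['clock'])
E
```

```text
[ 2.30123093  8.53517826 53.2342418 ] [ 1.45213459 -0.48544884  0.05169316] [-0.21954735  0.08180697  1.98878812  0.00601067  1.03590338  1.34898725] 8.175
```

View pics/s2.png

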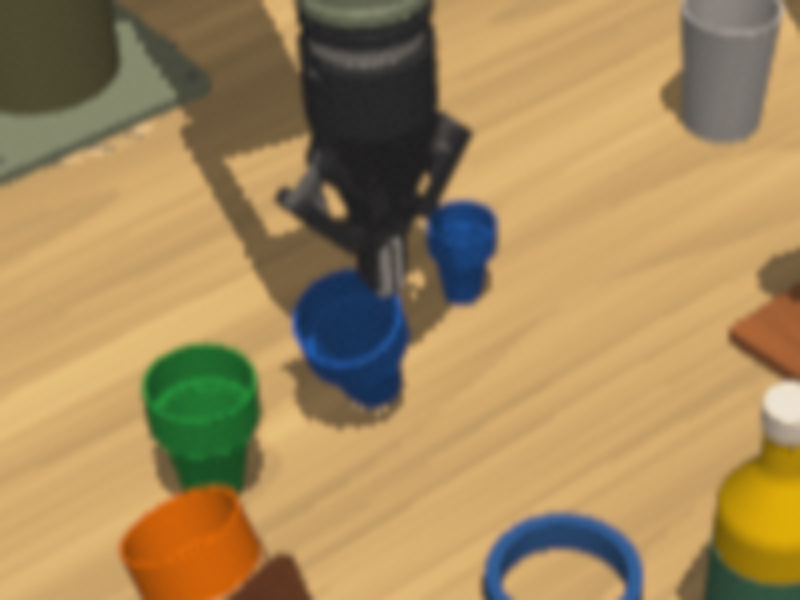

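The pad geometry in the pictures explains the failure. The open tips appear about 45 mm behind the reported TCP, so they closed over the rim and now press its +y edge, tilting the cup. I'll confirm that with the scene view, then ease the tool towards +y so the load rocks the cup back upright.

```bash
python3 - <<'E'
from h import *
s=optics.camera_params('scene'); q,R=pose()
for d in(0,.013,.037): print(d,proj(s,q-d*R.as_matrix()[:,0]).round(1))
print('seen tip about row 224 col 306')
E
python3 -m pendant '[-1,0,0,-0.4,0,0,0, -1,0,0,-0.4,0,0,0, -1,0,0,-0.4,0,0,0]'
```

```text
0 [232.6 305.6]
0.013 [228.5 305.3]
0.037 [220.8 304.8]
seen tip about row 224 col 306
clock: 8.55
tool_pos: [0.4471, 0.0037, 0.0625]
orientation: [1.225, 1.19, -1.19]
force: [-0.1, 11.8, 43.0]
grip_width: 0.0001
```

```bash
python3 -m pendant '[-1,-0.2,0,-0.5,0,0,0, -1,-0.2,0,-0.5,0,0,0, -1,-0.1,0,-0.5,0,0,0, -1,0,0,0,0,0,0]'
python3 - <<'E'
from h import *
im=optics.camera('wrist')[:,:,::-1]; cv2.imwrite('pics/w5.png',im)
im2=optics.camera('scene')[:,:,::-1]; cv2.imwrite('pics/c5.png',np.hstack([cv2.resize(im,(400,300)),cv2.resize(im2[165:275,220:367],(400,300))]))
E
```

```text
clock: 9.05
tool_pos: [0.4333, 0.0177, 0.0564]
orientation: [1.208, 1.209, -1.209]
force: [0.3, 1.3, 7.3]
grip_width: 0.0
```

View pics/c5.png

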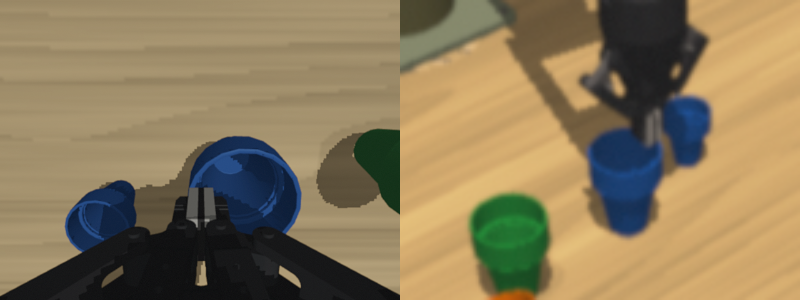

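The cup is upright again: the scene crop shows it standing, with its mouth at wrist px (392,304). The shut tips rest on the 90 mm rim at a reported z of 56 mm, so the real tips are about 34 mm behind the reported TCP. I'll lift, open and re-measure.

```bash
python3 -m pendant '[-1,-1,0,0,0,0,0, -1,-3,0,0,0,0,0, 1,-4,0,1.2,0,0,0, 1,0,0,1.2,0,0,0, 1,0,0,0,0,0,0, 1,0,0,0,0,0,0]'
python3 - <<'E'
from h import *
im=optics.camera('wrist')[:,:,::-1].copy(); p=optics.camera_params('wrist'); cv2.imwrite('pics/w6.png',im)
for g in((.437,-.01,.09),(.445,-.02,.09),(.43,0,.09)):
    C,f,o=rimfit(im,p,np.array(g),np.array([0,0,1.])); print(C.round(4),f)
cv2.imwrite('pics/w6f.png',o)
print(monitor.read_state()['grip_width'],[(np.round(d['position'],1).tolist(),d['conf'],int(d['pixels'].sum())) for d in nets.cut_out('wrist','cup_blue')], proj(p,C))
togo(np.r_[C[:2],.017],frame(np.array([0,0,-1.]),np.array([0,-1.,0])))
E
```

```text
clock: 9.9
tool_pos: [0.4309, -0.0061, 0.1336]
orientation: [1.207, 1.214, -1.214]
force: [-0.5, -0.0, 1.0]
grip_width: 0.0723
[ 0.4346 -0.0098  0.0882] -222.97323608398438
[ 0.4346 -0.0097  0.0882] -222.95553588867188
[ 0.4346 -0.0097  0.0881] -222.93881225585938
0.07893119223092164 [([284.2, 168.4], 0.83, 5292), ([227.1, 560.2], 0.82, 15055), ([246.0, 328.1], 0.81, 12379)] [250.4558153 325.8389974]
turn units [ 0.   -0.01  0.04] norm 0.04 | shift before turn cm [11.68  0.41  0.39] | after turn cm [11.68  0.34  0.38]
```

```bash
python3 -m pendant '[1,0,0.4,0.4,0,0,0, 1,3,0,0,0,0,0, 1,3,0,0,0,0,0, 1,3,0,0,0,0,0, 1,2,0,0,0,0,0, 1,0.7,0,0,0,0,0, 1,0,0,0,0,0,0]'; python3 -m pendant '[-1,0,0,0,0,0,0, -1,0,0,0,0,0,0, -1,0,0,0,0,0,0, -1,0,0,0,0,0,0]' 60
```

```text
clock: 10.88
tool_pos: [0.436, -0.0104, 0.0179]
orientation: [1.207, 1.212, -1.211]
force: [0.0, -0.3, 0.1]
grip_width: 0.0857
clock: 11.38
tool_pos: [0.4376, -0.0106, 0.0197]
orientation: [1.209, 1.209, -1.209]
force: [-0.2, 0.8, 4.8]
grip_width: 0.0657
```

It's gripped at 66 mm. I'll lift, measure how the cup sits in the hand, and work out the move to the rack.

```bash
python3 -m pendant '[-1,-2,0,0,0,0,0, -1,-5,0,0,0,0,0, -1,-5,0,0,0,0,0, -1,0,0,0,0,0,0, -1,0,0,0,0,0,0]'
cat >> h.py <<'E'
def rack_axis(psi=3.):
    y=np.radians(psi); b=np.radians(35); return np.array([-np.sin(b)*np.cos(y),-np.sin(b)*np.sin(y),np.cos(b)])
RIM=np.array([.5814,.2543,.1815]); ZR=np.array([np.sin(np.radians(3)),-np.cos(np.radians(3)),0])
def inhand():
    q,R=pose(); im=optics.camera('wrist')[:,:,::-1].copy(); p=optics.camera_params('wrist')
    a=-R.as_matrix()[:,0]
    C,f,o=rimfit(im,p,q+a*.07,a); cv2.imwrite('pics/hand.png',o)
    d=R.inv().apply(C-q); print('rim in tool mm',(d*1000).round(1),'score',round(f,1)); return d
E
python3 - <<'E'
from h import *
print(monitor.read_state()['grip_width']); d=inhand()
a=rack_axis(); G=frame(-a,ZR)
togo(RIM+.10*a-G.apply([.09+d[0],d[1],d[2]]),G)
E
```

```text
clock: 12.0
tool_pos: [0.436, -0.0103, 0.1379]
orientation: [1.208, 1.211, -1.211]
force: [-0.5, -0.1, -1.2]
grip_width: 0.0658
0.06579456798011246
rim in tool mm [-68.2  -3.6   1.4] score -127.3
turn units [-0.36  0.11  4.41] norm 4.43 | shift before turn cm [-14.66   7.86 -26.24] | after turn cm [ -6.66  16.01 -25.78]
```

```bash
python3 -m pendant '[-1,-2,0,-2,-0.09,0.03,0.49, -1,-2,0,-3,-0.09,0.03,0.49, -1,-1,0,-3,-0.09,0.03,0.49, -1,0,0,-3,-0.09,0.02,0.49, -1,0,0,-3,0,0,0.49, -1,0,0,-3,0,0,0.49, -1,0,0,-3,0,0,0.49, -1,0,0,-3,0,0,0.49, -1,0,0,-3,0,0,0.49, -1,-2,4,0,0,0,0, -1,0,4,0,0,0,0, -1,0,4,0,0,0,0, -1,0,0,0,0,0,0, -1,0,0,0,0,0,0]'
python3 - <<'E'
from h import *
a=rack_axis(); G=frame(-a,ZR); q,R=pose(); d=np.array([-.069,-.0035,.0005])
togo(RIM+.10*a-G.apply([.09+d[0],d[1],d[2]]),G)
f=q+R.apply([.09+d[0],d[1],d[2]]); print('foot rel rim: along',(f-RIM)@a)
E
```

```text
clock: 13.8
tool_pos: [0.5085, 0.2521, 0.2718]
orientation: [1.419, 0.788, -0.71]
force: [-0.4, -1.0, -1.0]
grip_width: 0.066
turn units [-0.03 -0.03  0.02] norm 0.05 | shift before turn cm [-0.53  1.15  0.11] | after turn cm [-0.52  1.15  0.11]
foot rel rim: along 0.09478170542500931
```

```bash
python3 -m pendant '[-1,0,1.15,0.1,0,0,0, -1,3,0,0,0,0,0, -1,3,0,0,0,0,0, -1,3,0,0,0,0,0, -1,2,0,0,0,0,0, -1,0,0,0,0,0,0, -1,0,0,0,0,0,0]'
cat >> h.py <<'E'
def rackrel(d,fn=0):
    a=rack_axis(); G=frame(-a,ZR); q,R=pose(); f=q+R.apply([.09+d[0],d[1],d[2]]); e=G.inv().apply(f-RIM)*1000
    F=G.inv().apply(monitor.read_state()['force'])
    print('foot past rim mm',e[0].round(1),'lateral y,z',e[1:].round(1),'F tool',F.round(1),'turn left',((R.inv()*G).as_rotvec()/np.radians(8)).round(2),'w',monitor.read_state()['grip_width'])
E
python3 - <<'E'
from h import *
rackrel([-.069,-.0035,.0005])
E
```

```text
clock: 14.68
tool_pos: [0.5828, 0.2565, 0.1924]
orientation: [1.422, 0.785, -0.704]
force: [1.1, -0.4, -1.3]
grip_width: 0.0658
foot past rim mm 12.9 lateral y,z [ 4.1 -1.8] F tool [1.7 0.1 0.5] turn left [-0.04 -0.05 -0.02] w 0.06575268430226147
```

```bash
python3 -m pendant '[-1,0,-0.4,0.2,0,0,0, -1,1,0,0,0,0,0, -1,1,0,0,0,0,0, -1,0.8,0,0,0,0,0, -1,0,0,0,0,0,0, -1,0,0,0,0,0,0]'
python3 - <<'E'
from h import *
rackrel([-.069,-.0035,.0005])
im=optics.camera('wrist')[:,:,::-1]; cv2.imwrite('pics/w7.png',im)
E
```

```text
clock: 15.42
tool_pos: [0.5959, 0.2553, 0.1666]
orientation: [1.422, 0.785, -0.705]
force: [-0.7, -1.0, 0.2]
grip_width: 0.0658
foot past rim mm 41.6 lateral y,z [-0.1  0.1] F tool [-0.6 -0.6  1. ] turn left [-0.04 -0.05 -0.02] w 0.06583262444663979
```

View pics/w7.png

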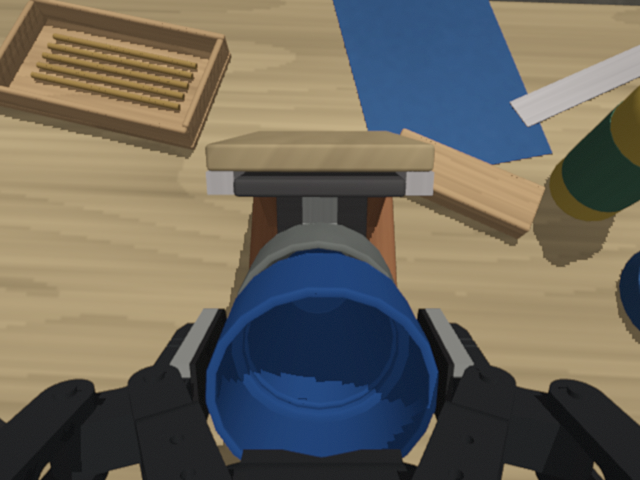

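The blue cup is well aligned in the grey one (centred at col 320, gripped at 66 mm), with about 18 mm to go. I'll ease it home.

```bash
python3 -m pendant '[-1,0.5,0,0,0,0,0, -1,0.5,0,0,0,0,0, -1,0.3,0,0,0,0,0, -1,0,0,0,0,0,0]'
python3 - <<'E'
from h import *
rackrel([-.069,-.0035,.0005])
E
python3 -m pendant '[-1,0.3,0,0,0,0,0, -1,0.3,0,0,0,0,0, -1,0,0,0,0,0,0]'
python3 - <<'E'
from h import *
rackrel([-.069,-.0035,.0005])
E
```

```text
clock: 15.98
tool_pos: [0.6032, 0.2556, 0.1555]
orientation: [1.421, 0.786, -0.705]
force: [-0.2, 0.4, -1.0]
grip_width: 0.0655
foot past rim mm 54.8 lateral y,z [-0.5  0.2] F tool [ 0.7 -0.7 -0.5] turn left [-0.04 -0.05 -0.01] w 0.06551255432173661
clock: 16.35
tool_pos: [0.6068, 0.256, 0.1513]
orientation: [1.422, 0.785, -0.705]
force: [-2.2, 0.3, 0.6]
grip_width: 0.0657
foot past rim mm 60.4 lateral y,z [0. 0.] F tool [-1.7 -1.4 -0.4] turn left [-0.04 -0.05 -0.02] w 0.06568254079752574
```

```bash
python3 -m pendant '[-1,0.2,0,0,0,0,0, -1,0.2,0,0,0,0,0, -1,0,0,0,0,0,0]'
python3 - <<'E'
from h import *
rackrel([-.069,-.0035,.0005])
E
python3 -m pendant '[-1,0.2,0,0,0,0,0, -1,0.2,0,0,0,0,0, -1,0,0,0,0,0,0]'
python3 - <<'E'
from h import *
rackrel([-.069,-.0035,.0005])
E
```

```text
clock: 16.73
tool_pos: [0.6091, 0.2561, 0.148]
orientation: [1.422, 0.785, -0.705]
force: [-3.3, -0.9, 2.7]
grip_width: 0.0656
foot past rim mm 64.4 lateral y,z [0. 0.] F tool [-4.2 -1.2  0.7] turn left [-0.04 -0.05 -0.02] w 0.06559043827334328
clock: 17.1
tool_pos: [0.6114, 0.2562, 0.1446]
orientation: [1.422, 0.785, -0.705]
force: [-3.3, -1.0, 1.8]
grip_width: 0.066
foot past rim mm 68.5 lateral y,z [0. 0.] F tool [-3.3 -1.7  0.9] turn left [-0.04 -0.05 -0.02] w 0.06598412814725886
```

Force is steady at about 4 N while the stack moves, so the cup is seated and the sled is sliding. I'll release, back off and measure the stack's rim.

```bash
python3 -m pendant '[1,0,0,0,0,0,0, 1,0,0,0,0,0,0, 1,0,0,0,0,0,0, 1,0,0,0,0,0,0, 1,-2,0,0,0,0,0, 1,-4,0,0,0,0,0, 1,-4,0,0,0,0,0, 1,-3,0,0,0,0,0, 1,0,0,0,0,0,0]'
python3 - <<'E'
from h import *
im=optics.camera('wrist')[:,:,::-1].copy(); p=optics.camera_params('wrist'); cv2.imwrite('pics/w8.png',im)
a=rack_axis(); G=frame(-a,ZR)
for k in(.02,.03):
    C,f,o=rimfit(im,p,RIM+k*a,a); print(C.round(4),f,'rel old rim (x down axis,y,z) mm',(G.inv().apply(C-RIM)*1000).round(1))
cv2.imwrite('pics/w8f.png',o)
# orange approach
b=np.radians(25);y=np.radians(12);ao=np.array([-np.sin(b)*np.cos(y),-np.sin(b)*np.sin(y),np.cos(b)]); Go=frame(-ao,np.array([np.sin(y),-np.cos(y),0]))
togo(np.array([.5592,-.2237,.1233])+.08*ao,Go)
q,R=pose();print(q)
E
```

```text
clock: 18.23
tool_pos: [0.5375, 0.2524, 0.2545]
orientation: [1.425, 0.783, -0.699]
force: [-0.1, 0.2, -0.4]
grip_width: 0.0856
[0.5667 0.2529 0.1936] -174.49090576171875 rel old rim (x down axis,y,z) mm [-18.4  -5.1   0.7]
[0.5667 0.2529 0.1937] -174.49542236328125 rel old rim (x down axis,y,z) mm [-18.4  -5.1   0.7]
turn units [-1.01  0.51 -1.29] norm 1.71 | shift before turn cm [ 2.14 -5.94 48.19] | after turn cm [  0.42 -12.44  46.98]
[0.53699987 0.25187588 0.25214   ]
```

```bash
python3 - <<'E'
from h import *
p=optics.camera_params('wrist'); im=optics.camera('wrist')[:,:,::-1].copy(); print(pose()[0])
a=rack_axis(); G=frame(-a,ZR)
C,f,o=rimfit(im,p,RIM+.02*a,a); print(C.round(4),f,'rel',(G.inv().apply(C-RIM)*1000).round(1))
big=cv2.resize(o[120:360,200:440],(480,480)); cv2.imwrite('pics/w9f.png',big)
o2=im.copy()
for k in(0,.001):
    C2=RIM+.022*a
# predicted rim if seated, sled +8
for r,col in((.0335,(0,255,0)),):
    u=np.cross(a,[0,1,0]);u/=np.linalg.norm(u);v=np.cross(a,u);t=np.linspace(0,6.28,90)
    pts=np.array([proj(p,RIM+.022*a+r*(np.cos(x)*u+np.sin(x)*v))[::-1] for x in t]).round().astype(int); cv2.polylines(o,[pts],True,col,1)
cv2.imwrite('pics/w9f.png',cv2.resize(o[110:350,200:440],(600,600),interpolation=cv2.INTER_CUBIC))
E
```

```text
[0.53659347 0.25143794 0.25047016]
[0.5674 0.2535 0.1961] -174.7667236328125 rel [-20.   -3.1   0. ]
```

View pics/w9f.png

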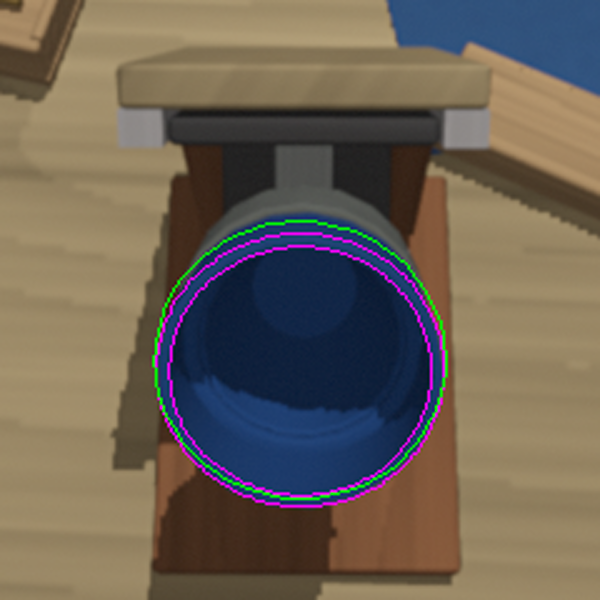

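The blue rim fit overlays well and shows the cup seated about 21 mm above the old grey rim: 30 mm less roughly 9 mm of sled travel, consistent with the push. My picture quota is used, so from here I'll check numerically. Next is the orange cup.

```bash
python3 -m pendant '[1,0,0,0,-0.5,0.25,-0.65, 1,0,0,1,-0.51,0.26,-0.64, 1,0,-1.2,5,0,0,0, 1,0,-1.2,5,0,0,0, 1,0,-1.3,5,0,0,0, 1,0,-1.3,5,0,0,0, 1,0,-1.3,5,0,0,0, 1,0,-1.3,5,0,0,0, 1,0,-1.3,5,0,0,0, 1,0,-1.3,5,0,0,0, 1,0.4,-1.3,5,0,0,0, 1,0,-0.6,1,0,0,0, 1,0,0,0,0,0,0, 1,0,0,0,0,0,0, 1,0,0,0,0,0,0]'
cat >> h.py <<'E'
def orange_axis(psi=12.):
    y=np.radians(psi); b=np.radians(25); return np.array([-np.sin(b)*np.cos(y),-np.sin(b)*np.sin(y),np.cos(b)]), np.array([np.sin(y),-np.cos(y),0])
E
python3 - <<'E'
from h import *
ao,z=orange_axis(); Go=frame(-ao,z)
p=optics.camera_params('wrist'); im=optics.camera('wrist')[:,:,::-1].copy(); print(pose()[0]); cv2.imwrite('pics/w10.png',im)
for psi in(10,12):
    a,_=orange_axis(psi); C,f,o=rimfit(im,p,np.array([.5592,-.2237,.1233]),a); print(psi,C.round(4),round(f,1),proj(p,C).round(0))
print([(np.round(d['position']),round(d['conf'],2)) for d in nets.cut_out('wrist','cup_orange')])
togo(C-.0695*ao,Go)
E
```

```text
clock: 20.2
tool_pos: [0.528, -0.2294, 0.1968]
orientation: [1.264, 1.01, -0.722]
force: [-0.5, 0.6, -0.2]
grip_width: 0.0851
[ 0.52802118 -0.22957992  0.19688524]
10 [ 0.5593 -0.2225  0.1242] -210.5 [241. 318.]
12 [ 0.5594 -0.2226  0.1241] -210.9 [241. 319.]
[(array([235., 320.]), 0.76), (array([106., 114.]), 0.55)]
turn units [ 0.01 -0.    0.02] norm 0.02 | shift before turn cm [14.91 -0.12 -0.05] | after turn cm [14.91 -0.16 -0.05]
```

```bash
python3 -m pendant '[1,3,-0.1,0,0,0,0, 1,4,0,0,0,0,0, 1,4,0,0,0,0,0, 1,2.6,0,0,0,0,0, 1,1,0,0,0,0,0, 1,0,0,0,0,0,0, 1,0,0,0,0,0,0]'; python3 -m pendant '[-1,0,0,0,0,0,0, -1,0,0,0,0,0,0, -1,0,0,0,0,0,0, -1,0,0,0,0,0,0]' 60
python3 - <<'E'
from h import *
q,R=pose(); print((R.inv().apply(np.array([.5593,-.2225,.1241])-q)*1000).round(1), monitor.read_state()['grip_width'])
E
```

```text
clock: 21.18
tool_pos: [0.5875, -0.219, 0.0652]
orientation: [1.264, 1.006, -0.723]
force: [-0.5, 0.5, 0.0]
grip_width: 0.0855
clock: 21.68
tool_pos: [0.5868, -0.2183, 0.0657]
orientation: [1.265, 1.008, -0.723]
force: [-6.8, 1.8, 9.5]
grip_width: 0.0664
[-64.7  -0.6  -1.6] 0.06637907806612411
```

Gripped at 66 mm. Now I'll draw it out along its axis.

```bash
python3 -m pendant '[-1,-0.5,0,0,0,0,0, -1,-2,0,0,0,0,0, -1,-4,0,0,0,0,0, -1,-4,0,0,0,0,0, -1,-3,0,0,0,0,0, -1,0,0,0,0,0,0, -1,0,0,0,0,0,0, -1,0,0,0,0,0,0]'
python3 - <<'E'
from h import *
print(monitor.read_state()['grip_width']); d=inhand()
im=cv2.imread('pics/hand.png')
a=rack_axis(); G=frame(-a,ZR); 
for l in['cup_orange','stand']: print(l,[(np.round(x['position']),round(x['conf'],2),int(x['pixels'].sum())) for x in nets.cut_out('wrist',l)])
d=np.array([-.066,d[1],0])
togo(RIM+.12*a-G.apply([.09+d[0],d[1],d[2]]),G)
E
```

```text
clock: 22.68
tool_pos: [0.5307, -0.2291, 0.1841]
orientation: [1.266, 1.012, -0.725]
force: [0.1, -0.3, -0.6]
grip_width: 0.0669
0.06688802786043402
rim in tool mm [-33.9   2.4   0.8] score -94.5
cup_orange [(array([358., 323.]), 0.66, 38425)]
stand [(array([197., 319.]), 0.77, 12120)]
turn units [ 0.97 -0.57  1.28] norm 1.71 | shift before turn cm [ -7.43  10.74 -47.61] | after turn cm [ -9.8    5.77 -48.04]
```

```bash
python3 -m pendant '[-1,-3,0,0,0.33,-0.19,0.43, -1,-3.5,0,-1,0.32,-0.19,0.43, -1,-3.3,0.8,-3,0.32,-0.19,0.42, -1,0,1,-5,0,0,0, -1,0,1,-5,0,0,0, -1,0,1,-5,0,0,0, -1,0,1,-5,0,0,0, -1,0,1,-5,0,0,0, -1,0,0,-5,0,0,0, -1,0,0,-5,0,0,0, -1,0,0,-5,0,0,0, -1,0,0,-4,0,0,0, -1,0,0,0,0,0,0, -1,0,0,0,0,0,0, -1,0,0,0,0,0,0]'
python3 - <<'E'
from h import *
q,R=pose(); p=optics.camera_params('wrist'); im=optics.camera('wrist')[:,:,::-1].copy(); a=-R.as_matrix()[:,0]
for k in(.06,.066,.072):
  for y in(-.004,0,.003):
    C,f,o=rimfit(im,p,q+R.apply([-k,y,0]),a,span=(0,360)); print((R.inv().apply(C-q)*1000).round(1),round(f,1))
m=nets.cut_out('wrist','cup_orange'); print([(np.round(x['position']),round(x['conf'],2)) for x in m])
A=rack_axis(); G=frame(-A,ZR); d=np.array([-.0655,-.001,0]); togo(RIM+.12*A-G.apply([.09+d[0],d[1],d[2]]),G); rackrel(d)
ys,xs=np.where(m[0]['pixels']); print('mask cols',xs.min(),xs.max(),'rows',ys.min(),ys.max())
# predicted outline rows of the rim (top of mask) for a few y offsets
for y in(-.004,0,.004):
    print(y,'rim near-board edge row',proj(p,q+R.apply([-.0655,y+.0335,0])).round(1),'ledge edge',proj(p,q+R.apply([-.0355,y+.0335,0])).round(1),'foot edge',proj(p,q+R.apply([.0245,y+.018,0])).round(1))
cv2.imwrite('pics/w11.png',im)
E
```

```text
clock: 24.7
tool_pos: [0.5054, 0.2439, 0.3041]
orientation: [1.413, 0.78, -0.709]
force: [0.9, 0.3, -0.5]
grip_width: 0.0668
[-65.8  -1.1   1.4] -143.8
[-65.8  -1.1   1.4] -143.8
[-72.7   9.7   2.9] -91.3
[-65.8  -1.1   1.4] -143.7
[-65.8  -1.1   1.4] -143.8
[-72.6   9.7   2.9] -91.2
[-65.8  -1.1   1.4] -143.8
[-65.8  -1.1   1.4] -143.8
[-65.7  -1.1   1.4] -143.7
[(array([357., 323.]), 0.63)]
turn units [-0.01  0.02 -0.01] norm 0.02 | shift before turn cm [-0.01 -0.7  -0.65] | after turn cm [-0.   -0.7  -0.65]
foot past rim mm -120.0 lateral y,z [7.1 6.6] F tool [ 0.7 -0.8  0. ] turn left [-0.01  0.02 -0.01] w 0.06610874236880167
mask cols 207 435 rows 239 455
-0.004 rim near-board edge row [285.  316.5] ledge edge [251.2 317.4] foot edge [243.6 318.5]
0 rim near-board edge row [271.3 316.4] ledge edge [239.9 317.4] foot edge [235.6 318.5]
0.004 rim near-board edge row [257.2 316.4] ledge edge [228.4 317.3] foot edge [227.6 318.5]
```

In hand, the rim is at (-65.8, -1.1, ~1) mm. I'll correct 7 mm laterally and advance.

```bash
python3 -m pendant '[-1,0,-0.8,-0.65,0,0,0, -1,3,0,0,0,0,0, -1,3,0,0,0,0,0, -1,2,0,0,0,0,0, -1,0.5,0,0,0,0,0, -1,0,0,0,0,0,0, -1,0,0,0,0,0,0]'
python3 - <<'E'
from h import *
rackrel([-.0658,-.0011,.0007])
E
```

```text
clock: 25.68
tool_pos: [0.5474, 0.2541, 0.2316]
orientation: [1.413, 0.78, -0.706]
force: [-0.7, 0.2, -0.6]
grip_width: 0.0665
foot past rim mm -36.3 lateral y,z [-0.1 -0.9] F tool [ 0.1 -0.9 -0.2] turn left [ 0.    0.   -0.03] w 0.06654547001259935
```

Foot is about 15 mm above the blue rim; I'm going in.

```bash
python3 -m pendant '[-1,1,-0.1,0.1,0,0,0, -1,1.5,0,0,0,0,0, -1,1.5,0,0,0,0,0, -1,1,0,0,0,0,0, -1,0,0,0,0,0,0, -1,0,0,0,0,0,0]'
python3 - <<'E'
from h import *
rackrel([-.0658,-.0011,.0007])
E
python3 -m pendant '[-1,0.5,0,0,0,0,0, -1,0.5,0,0,0,0,0, -1,0,0,0,0,0,0, -1,0,0,0,0,0,0]'
python3 - <<'E'
from h import *
rackrel([-.0658,-.0011,.0007])
E
```

```text
clock: 26.42
tool_pos: [0.5753, 0.2542, 0.1889]
orientation: [1.412, 0.781, -0.707]
force: [-1.0, 0.0, -0.6]
grip_width: 0.0666
foot past rim mm 14.7 lateral y,z [-1.8  0.5] F tool [-0.1 -1.2 -0.1] turn left [ 0.01  0.01 -0.01] w 0.06660724959173785
clock: 26.92
tool_pos: [0.5809, 0.2544, 0.1806]
orientation: [1.412, 0.781, -0.707]
force: [0.1, 0.3, -0.7]
grip_width: 0.0663
foot past rim mm 24.7 lateral y,z [-2.   0.6] F tool [ 0.6 -0.3 -0.3] turn left [ 0.01  0.01 -0.01] w 0.0662951325100679
```

```bash
python3 -m pendant '[-1,0.5,0.1,0,0,0,0, -1,0.4,0,0,0,0,0, -1,0.3,0,0,0,0,0, -1,0,0,0,0,0,0]'
python3 - <<'E'
from h import *
rackrel([-.0658,-.0011,.0007])
E
python3 -m pendant '[-1,0.3,0,0,0,0,0, -1,0.2,0,0,0,0,0, -1,0,0,0,0,0,0]'
python3 - <<'E'
from h import *
rackrel([-.0658,-.0011,.0007])
E
```

```text
clock: 27.42
tool_pos: [0.5885, 0.2547, 0.1708]
orientation: [1.412, 0.782, -0.708]
force: [-0.3, -0.5, -1.0]
grip_width: 0.0665
foot past rim mm 37.0 lateral y,z [-1.4  0.7] F tool [ 0.6 -0.9  0.5] turn left [ 0.01  0.01 -0.01] w 0.06646179694341796
clock: 27.8
tool_pos: [0.5913, 0.2551, 0.1673]
orientation: [1.412, 0.782, -0.707]
force: [-3.5, -0.2, 1.8]
grip_width: 0.0662
foot past rim mm 41.6 lateral y,z [-1.1  0.4] F tool [-3.5 -1.9 -0. ] turn left [ 0.01  0.01 -0.01] w 0.06620367028095255
```

Contact came at the expected depth, and the sled is now sliding at about 4 N. It should be home near 51 mm.

```bash
python3 -m pendant '[-1,0.2,0,0,0,0,0, -1,0.2,0,0,0,0,0, -1,0.2,0,0,0,0,0, -1,0.1,0,0,0,0,0, -1,0,0,0,0,0,0]' 80
python3 - <<'E'
from h import *
rackrel([-.0658,-.0011,.0007])
E
python3 -m pendant '[-1,0.1,0,0,0,0,0, -1,0.1,0,0,0,0,0, -1,0,0,0,0,0,0]'
python3 - <<'E'
from h import *
rackrel([-.0658,-.0011,.0007])
E
```

```text
clock: 28.42
tool_pos: [0.5954, 0.2553, 0.1615]
orientation: [1.412, 0.782, -0.707]
force: [-4.0, 1.0, 1.7]
grip_width: 0.0658
foot past rim mm 48.6 lateral y,z [-1.   0.4] F tool [-3.7 -2.3 -1.2] turn left [ 0.01  0.01 -0.01] w 0.06576042467794752
clock: 28.8
tool_pos: [0.5965, 0.2554, 0.1599]
orientation: [1.412, 0.782, -0.707]
force: [-4.0, 0.6, 1.4]
grip_width: 0.0661
foot past rim mm 50.6 lateral y,z [-1.1  0.4] F tool [-3.4 -2.4 -0.8] turn left [ 0.01  0.01 -0.01] w 0.06605678889328741
```

```bash
for i in 1 2; do :; done; python3 -m pendant '[-1,0.1,0,0,0,0,0, -1,0.1,0,0,0,0,0, -1,0,0,0,0,0,0]'
python3 - <<'E'
from h import *
rackrel([-.0658,-.0011,.0007])
E
python3 -m pendant '[-1,0.1,0,0,0,0,0, -1,0,0,0,0,0,0]'
python3 - <<'E'
from h import *
rackrel([-.0658,-.0011,.0007])
E
```

```text
clock: 29.18
tool_pos: [0.5971, 0.2554, 0.1593]
orientation: [1.412, 0.781, -0.708]
force: [-14.2, -0.3, 11.1]
grip_width: 0.0659
foot past rim mm 51.4 lateral y,z [-1.   0.5] F tool [-17.2  -5.2  -0.4] turn left [ 0.01  0.01 -0.01] w 0.06587519165043622
clock: 29.42
tool_pos: [0.5972, 0.2554, 0.1592]
orientation: [1.412, 0.781, -0.708]
force: [-21.4, -2.0, 17.5]
grip_width: 0.0661
foot past rim mm 51.6 lateral y,z [-0.9  0.5] F tool [-26.7  -7.6   0.9] turn left [ 0.01  0.01 -0.01] w 0.0661495307152873
```

The stop is at 51.4 mm, as predicted, with the force at 27 N. I'll ease back to about 20 N and hold for over a second.

```bash
python3 -m pendant '[-1,-0.06,0,0,0,0,0, -1,0,0,0,0,0,0, -1,0,0,0,0,0,0]'
python3 - <<'E'
from h import *
rackrel([-.0658,-.0011,.0007])
E
python3 -m pendant '[-1,0,0,0,0,0,0, -1,0,0,0,0,0,0, -1,0,0,0,0,0,0, -1,0,0,0,0,0,0, -1,0,0,0,0,0,0, -1,0,0,0,0,0,0, -1,0,0,0,0,0,0, -1,0,0,0,0,0,0]'
python3 - <<'E'
from h import *
rackrel([-.0658,-.0011,.0007])
E
```

```text
clock: 29.8
tool_pos: [0.5971, 0.2554, 0.1592]
orientation: [1.412, 0.781, -0.708]
force: [-16.6, -0.8, 13.6]
grip_width: 0.0658
foot past rim mm 51.5 lateral y,z [-0.9  0.5] F tool [-20.6  -5.8  -0.1] turn left [ 0.01  0.01 -0.01] w 0.06580823469168293
clock: 30.8
tool_pos: [0.5971, 0.2554, 0.1592]
orientation: [1.412, 0.781, -0.708]
force: [-17.4, -1.1, 13.3]
grip_width: 0.0657
foot past rim mm 51.5 lateral y,z [-0.9  0.5] F tool [-20.9  -6.6   0.2] turn left [ 0.01  0.01 -0.01] w 0.06568669031618507
```

Held at 20.6–20.9 N. Now I'll unload, open and back off, then measure the stack.

```bash
python3 -m pendant '[-1,-0.14,0,0,0,0,0, 1,0,0,0,0,0,0, 1,0,0,0,0,0,0, 1,0,0,0,0,0,0, 1,0,0,0,0,0,0, 1,-2,0,0,0,0,0, 1,-4,0,0,0,0,0, 1,-4,0,0,0,0,0, 1,-4,0,0,0,0,0, 1,0,0,0,0,0,0, 1,0,0,0,0,0,0, 1,0,0,0,0,0,0, 1,0,0,0,0,0,0, 1,0,0,0,0,0,0]'
python3 - <<'E'
from h import *
p=optics.camera_params('wrist'); im=optics.camera('wrist')[:,:,::-1].copy(); cv2.imwrite('pics/w12.png',im)
a=rack_axis(); G=frame(-a,ZR)
for k in(.03,.045): 
    C,f,o=rimfit(im,p,RIM+k*a,a); print(C.round(4),round(f,1),'rel old rim',(G.inv().apply(C-RIM)*1000).round(1),'expected -38.8,0,0')
print([(l,[(np.round(x['position']),round(x['conf'],2),int(x['pixels'].sum())) for x in nets.cut_out('wrist',l)]) for l in('cup_orange','cup_blue')])
s=optics.camera_params('scene');im=optics.camera('scene')
m=nets.cut_out('scene','cup_orange'); print([(np.round(x['position']),round(x['conf'],2),int(x['pixels'].sum())) for x in m],'expected',proj(s,RIM+.024*a).round(0))
for l in['glue','tin','jar','tape','offcut','sanding_block','screwdriver','cup_blue']: print(l,[(np.round(d['position'],1).tolist(),round(d['conf'],2)) for d in nets.spot_point('scene',l)][:3])
# colours along the visible stack side in the wrist view, below the rim towards the board
for t in(5,15,25,35,45,55,65,75): print(t,im[tuple(proj(p,RIM+.0388*a-t/1000*a+.0335*G.as_matrix()[:,1]).round().astype(int))][::-1],end=' ')
E
```

```text
clock: 32.55
tool_pos: [0.5168, 0.251, 0.2726]
orientation: [1.412, 0.782, -0.709]
force: [-0.2, 0.4, -0.1]
grip_width: 0.0855
[0.5561 0.2516 0.2097] -171.0 rel old rim [-37.6  -4.6   1.4] expected -38.8,0,0
[0.5561 0.2516 0.2096] -170.9 rel old rim [-37.6  -4.7   1.3] expected -38.8,0,0
[('cup_orange', [(array([240., 324.]), 0.88, 9877)]), ('cup_blue', [(array([186., 314.]), 0.63, 691)])]
[(array([285., 176.]), 0.32, 484)] expected [167. 423.]
glue [([308.2, 399.1], 0.72)]
tin [([181.0, 389.4], 0.66)]
jar [([316.8, 131.3], 0.98)]
tape [([301.2, 349.3], 0.97)]
offcut []
sanding_block [([356.3, 339.8], 0.84)]
screwdriver [([274.0, 181.4], 0.84), ([315.7, 132.7], 0.33)]
cup_blue [([270.5, 261.4], 0.78), ([224.2, 325.8], 0.76)]
5 [108 165 205] 15 [108 165 205] 25 [104 159 197] 35 [102 157 194] 45 [105 162 200] 55 [108 165 204] 65 [105 162 201] 75 [108 167 208]
```

Axially the top rim is at -37.6 mm (expected -38.8, so home), but the lateral fit reads -4.6 mm. I'll check whether that is a real tilt by scanning the axis angle in the fit.

```bash
python3 - <<'E'
from h import *
p=optics.camera_params('wrist'); im=cv2.imread('pics/w12.png'); a0=rack_axis(); G=frame(-a0,ZR)
for t in(29,32,35,38,41,44):
    b=np.radians(t); y=np.radians(3); a=np.array([-np.sin(b)*np.cos(y),-np.sin(b)*np.sin(y),np.cos(b)])
    C,f,o=rimfit(im,p,RIM+.037*a0,a); print(t,round(f,1),(G.inv().apply(C-RIM)*1000).round(1))
# same fit on the first rack view for bias
p2=dict(np.load('w2.npz')); im2=cv2.imread('pics/w2.png')
for t in(29,32,35,38,41):
    b=np.radians(t); y=np.radians(3); a=np.array([-np.sin(b)*np.cos(y),-np.sin(b)*np.sin(y),np.cos(b)])
    C,f,o=rimfit(im2,p2,RIM,a); print('grey',t,round(f,1),(G.inv().apply(C-RIM)*1000).round(1))
# fixed board edge now vs first view: where does the board's top front edge reproject (first-view points)?
for X in((.634,.303,.2),(.639,.211,.2)): print('board corner px now',proj(p,np.array(X)).round(1))
e=cv2.Canny(im,60,150); 
for c in(250,380): pass
b=cv2.cvtColor(im,cv2.COLOR_BGR2GRAY).astype(int)
for X in((.635,.28,.2),(.638,.235,.2)):
    r,c=proj(p,np.array(X)).round().astype(int); print('grey levels rows',r-10,'..',r+10,'col',c,b[r-10:r+11,c])
    r2,c2=proj(p2,np.array(X)).round().astype(int); g2=cv2.cvtColor(im2,cv2.COLOR_BGR2GRAY).astype(int); print('first view',r2-10,c2,g2[r2-10:r2+11,c2])
E
```

```text
29 -143.6 [-43.2  -0.1   0.9]
32 -138.6 [-48.9   1.   -0.3]
35 -171.0 [-38.4  -3.9   1. ]
38 -169.8 [-40.2  -3.5   1.1]
41 -160.3 [-42.6  -2.9   1.1]
44 -132.6 [ 7.9 -0.7  0.1]
grey 29 -154.3 [ 2.4 -0.2  0.1]
grey 32 -156.1 [ 1.5 -0.2  0. ]
grey 35 -156.7 [ 0. -0.  0.]
grey 38 -138.1 [-13.    2.3   1.3]
grey 41 -141.4 [-12.9   2.8   1.2]
board corner px now [141.2 252.7]
board corner px now [141.2 387. ]
grey levels rows 132 .. 152 col 286 [120 119 119 119 117 117 115 110  95  71  42  27  29  30  32  33  31  32
  31  32  33]
first view 129 282 [120 118 120 119 117 116 114 114 107  89  62  34  25  33  49  59  57  55
  53  50  49]
grey levels rows 131 .. 151 col 352 [118 117 117 116 116 115 115 116 115 104  83  54  33  29  31  34  33  35
  33  31  32]
first view 125 346 [118 117 115 116 116 116 115 115 116 114  99  75  46  29  29  47  58  61
  58  57  57]
```

The best axis angle is 35°, so the cup isn't tilted, and the axial depth is -38.4 mm against -38.8 expected. The sideways offset of about 4 mm downhill fits the cups' radial play (2.5 mm each). The bystanders checked are unmoved and the gripper is clear, so I'm handing in.

```bash
python3 -c "
from cell import ticket; print(ticket.finish_job())"
```

```text
the job is handed in; nothing more can be done
None
```

Both loose cups are nested in the grey cup, blue first and then orange. The sled is pressed home on its stop, and the job was handed in at about 33 s on the robot's clock. I held the stack there at 20.6–20.9 N for a little over a second, then let go. While finding the stop, the press briefly read 27 N.

**Failed first grasp:** the real fingertips are about 34 mm behind the reported TCP, so the fingers closed over the blue cup's rim. They pressed on it with about 54 N at the wrist and tilted it. I rocked the cup upright, measured it again, and the second grasp held.

**Last checks:**
- **Sled:** the stop came at 51.4–51.6 mm of travel, against 51.2 mm predicted.
- **Top rim:** it sits 38.4 mm above the starting grey rim, against 38.8 mm expected if everything is home. The best-fitting axis was 35°, so there is no sign of tilt.
- **Disagreement:** the top rim reads about 4 mm off-axis, downhill. I put that down to sideways play between the nested cups (about 2.5 mm each).
- **Bystanders:** glue, tin, jar, tape, sanding block, screwdriver and the other two cups were found within a few pixels of where they started. The network did not find the offcut in the last scene picture, though I never worked close to it.
- **Missed detection:** the scene-camera network did not find the orange cup in the rack; its one low-confidence hit was elsewhere. The wrist camera did see it there. I had used all 12 picture views by then, so the final checks were by measurement only.

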